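# Switch off the blood tube mixer and lock its keeper bar

## Robot

A 7-joint arm with a two-finger parallel gripper is mounted at the origin on the work surface. World frame = base frame: x ahead of the robot, y to its left, z up, the work surface at z = 0. Lengths are in m, angles in rad, forces in N, time in s.
With the tool pointing down it reaches from about 0.4 to 0.75 m from the base axis. Payload 19.5 kg.
Tool frame: the origin (TCP) lies midway between the tips of the shut fingers; the grasp point (between the pads) lies bot.grip_depth behind it (bot.grip_depth is the distance from the TCP to the grasp point, in m); z points along the fingers, x is the direction in which the jaws open and shut, and the axes are right-handed (so a half turn about z gives the same grasp; the last joint's range is limited). The gripper opens to 85 mm and grips with 20 to 120 N. Pads are 22 mm wide; open, the fingers measure 114 mm over their backs; the gripper's body (76 mm by 85 mm) begins 54 mm behind the grasp point. The pads swing forward as they close: fully open they stand 13 mm farther back than shut.
Start: joints at [1.106, 0.707, -0.028, 1.485, 0.022, 0.951, -0.075], TCP at [0.236, -0.524, 0.231] pointing down, gripper open.
Joint ranges: [-2.71, 2.71], [-0.32, 2.16], [-1.57, 1.52], [0, 2.45], [-1.46, 4.6], [0, 2.02], [-2.83, 2.83]. Speed limits (rad/s): [1.89, 1.89, 2.57, 2.57, 3.01, 3.01, 3.01].

## Interface

Orientations are given as a rotation vector (axis times angle).
In Python, from workcell import bot gives the robot as it stands. The module is installed in compiled form; this text tells all that it offers. Calls block until the motion is done:
- bot.move_to(position, orientation): joint-space move of the TCP to a pose.
- bot.line_to(position, attitude=None, rate=0.15, stop_force=None): straight line of the TCP; attitude=None keeps the orientation; rate is the mean speed in m/s. With stop_force (N) it stops when the force on the tool has changed by that much, and returns True; else False.
- bot.move_joints(angles): joint-space move.
- bot.move_gripper(opening): finger opening in m; the grip force is fixed at half the most; returns when the fingers have stopped.
- bot.dwell(seconds).
- bot.ik(position, orientation): joint angles nearest the present ones, or None.
- bot.observe(): the state.
- bot.snapshot(name): name is "side" or "top"; returns (picture, depth): 384x512x3 uint8, blue, green, red; 384x512 float32, m along the optical axis (not along the pixel's ray), 0 where there is no reading.
- bot.calibration(name): a dict with "fx", "fy", "cx", "cy" (pixels), "k1" (the pictures are not rectified: a ray, as slopes to the right and down, at radius r is drawn at 1 + k1 r^2 times it, then the intrinsics apply), "eye" and "orientation" of the camera in the world. Camera axes: x right, y down, z forward; pixel columns grow to the right and rows downward; lengths in m; the calibration is good to about 2 mm. A picture is of the moment at which its call begins. calibration takes no time and is no camera call.
A pose or a line that the arm cannot do raises bot.IKError and nothing moves.
- bot.job_done(): hands the job in, once; it reports no verdict.
The state is a dict: "t": time; "qpos": joint angles; "qd": joint speeds; "tau": joint torques, N m; "tool_pos": TCP position; "eef_rot": TCP orientation; "contact_force": force on the tool from outside, world axes, zero at the start; "wrist_torque": the same for the moment, N m; "gripper_width": finger opening in m.
Only numpy, scipy, OpenCV 4.12 (cv2) and the standard library are available. Lean on these libraries where they do the work, as an engineer would, in place of code of your own. Each camera call takes 0.05 s, during which the arm holds its last target. There are 200 camera calls.

## Task

Shut down the tube mixer: turn its speed knob (the large one on the sloping panel) anticlockwise all the way to its end stop, past the stiff last stretch until it has clicked off and stays there. Only then swing the keeper bar across the tubes until it snaps fully home in its detent. Leave the small timer knob at its setting, and do not disturb the tubes or the other things on the counter.

Things in the scene. Friction and masses are not known exactly. Their poses are not given: they have to be found in the camera images.
- mixer: Fixed ivory bench-top tube mixer, 290 x 300 mm, tray 66 mm above the counter. Origin on the counter under the tray's centre. Own x points away from the control panel, y to the left seen from the panel side, z up. The front panel (own x -190 to -110 mm) slopes down towards own -x: its outward normal in the mixer frame is (-0.479, 0, 0.878), 0.5 rad from vertical.
- knob_grip (a point): Point on the speed knob's axis, 23 mm out from the panel face, 7 mm below its top: round black knurled knob with a white pointer ridge, 40 mm diameter, standing 30 mm off the panel, on the panel's right half (mixer frame -161, -75, 82 mm). Site z axis = knob axis, outwards. The timer knob is 130 mm away.
- knob (a joint): Easy travel of the speed knob, rad, 0 to 4.5; falls as the knob turns anticlockwise (seen facing the panel), friction about 0.05 N m. At 0 it meets the click switch (next entry). Angle left to the end stop = joint knob + 0.5 - joint knob_click. Starts at 1.6 to 3.2, so it needs more than one grasp.
- knob_click (a joint): Off switch at the end of the speed knob's travel, rad: 0 = on (start), 0.5 = off, at the end stop. Once joint knob is 0, turning on anticlockwise meets a spring, stiffest at first (about 0.23 N m), over centre at 0.25, after which it snaps to 0.5 and stays. Released before that, it springs back to 0.
- keeper_pivot (a point): Centre of the vertical hinge of the keeper bar on its rear post (mixer frame 70, 0, 94 mm).
- keeper_peg (a point): Grip peg of the keeper bar: upright black cylinder, 14 mm diameter, from the bar's top face (103 mm above the counter) up to 139 mm; this point is on its axis, 124 mm above the counter, 140 mm from the hinge. The bar is flat steel, 12 mm wide, 9 mm thick, 168 mm long from the hinge, its underside 94 mm above the counter, 12 mm above the tubes.
- keeper (a joint): Free swing of the keeper bar, rad, 0 to 1.4. Starts open at 0.6 to 1.15, the bar pointing to the mixer's left (own +y) of its shut line; falls as the bar swings level, anticlockwise from above. Friction 0.06 N m. At 0 it meets the detent. Angle left to shut = joint keeper + 0.2 - joint keeper_detent; shut, the bar points from the hinge along own -x.
- keeper_detent (a joint): Detent of the keeper bar, rad: 0 = not engaged (start), 0.2 = home. With joint keeper at 0, pushing on works against a spring, about 0.56 N m at first (4 N at the peg), over centre at 0.1; then it snaps to 0.2 against a hard stop. Released before that, it springs back to 0.
- tube0: Capped blood tube, 16 mm diameter, 100 mm long, lying loose along the mixer's own y in a groove of the tray under the keeper bar; origin at its centre. Top 82 mm above the counter. Leave where it is.
- tube1: Capped blood tube, 16 mm diameter, 100 mm long, lying loose along the mixer's own y in a groove of the tray under the keeper bar; origin at its centre. Top 82 mm above the counter. Leave where it is.
- tube2: Capped blood tube, 16 mm diameter, 100 mm long, lying loose along the mixer's own y in a groove of the tray under the keeper bar; origin at its centre. Top 82 mm above the counter. Leave where it is.
- tube3: Capped blood tube, 16 mm diameter, 100 mm long, lying loose along the mixer's own y in a groove of the tray under the keeper bar; origin at its centre. Top 82 mm above the counter. Leave where it is.
- tube_rack: White rack full of upright capped tubes, 160 x 70 mm, 107 mm high, to the right of the mixer; origin under its centre. Bystander.
- thermometer: White hand-held thermometer with a small display, 175 x 50 x 30 mm, lying left of the mixer; origin under its centre. Bystander.
- tape_roll: White roll of tape lying flat, 84 mm across, 24 mm high, to the right of the mixer's panel; origin under its centre. Bystander.
- marker: White pen with black cap, 130 x 14 mm, lying on the mixer's housing left of the tray, its top 74 mm above the counter, under the open keeper bar; origin under its centre. Bystander.
- reagent: White bottle, 54 mm diameter, 110 mm high, at the left of the mixer; origin under its centre. Bystander.
- timer_rim (a point): Point on the edge of the small timer knob's face, 12 mm from its axis, 19 mm out from the panel. The timer: black, round, 24 mm diameter, standing 19 mm off the panel on its left half (axis at mixer frame -150, 55, 62 mm on the panel face). To be left alone.

How it is judged:
By the outcome, as a careful person would: the job done as asked, in the order asked, and still so for the second after the job is handed in, with the robot touching nothing.
It also fails if it takes over 61 s, if anything falls off the work surface, if the arm or the gripper's body presses on something with over 40 N, if the wrist force passes 120 N, or if a joint passes its speed limit or range.

## Working session

There is one attempt and no reset: what is moved stays moved. The work goes in short steps, each a Python script; the robot and the scene stay as the last script left them, time stands still between calls to the robot, and variables do not carry over. Pictures are saved under pics/ and viewed, about 8 in all and at most 12, crops included, and the job is handed in when it is done.

```bash
mkdir -p pics; cat > h.py <<'E'
import numpy as np, cv2
from scipy.spatial.transform import Rotation as R
from workcell import bot
def cal(n):
    c=bot.calibration(n); o=np.array(c["orientation"],float)
    Rm=o if o.shape==(3,3) else R.from_rotvec(o).as_matrix()
    return c,Rm
def ray(n,uv):
    c,Rm=cal(n); K=np.array([[c["fx"],0,c["cx"]],[0,c["fy"],c["cy"]],[0,0,1.]])
    p=cv2.undistortPoints(np.array(uv,float).reshape(-1,1,2),K,np.array([c["k1"],0,0,0.])).reshape(-1,2)
    return np.array(c["eye"]),p,Rm
def onplane(n,uv,z):
    e,p,Rm=ray(n,uv); d=np.c_[p,np.ones(len(p))]@Rm.T
    return e+d*((z-e[2])/d[:,2])[:,None]
def cloud(n,depth):
    v,u=np.mgrid[:384,:512]; e,p,Rm=ray(n,np.c_[u.ravel(),v.ravel()])
    d=np.c_[p,np.ones(len(p))]*depth.reshape(-1,1)
    return (e+d@Rm.T).reshape(384,512,3)
def proj(n,P):
    c,Rm=cal(n); q=(np.atleast_2d(P)-c["eye"])@Rm; q=q[:,:2]/q[:,2:]
    q=q*(1+c["k1"]*(q**2).sum(1))[:,None]
    return q*[c["fx"],c["fy"]]+[c["cx"],c["cy"]]
E
python3 - <<'E'
from h import *
for n in("top","side"):
    im,d=bot.snapshot(n); cv2.imwrite(f"pics/{n}0.png",im); np.save(f"{n}0.npy",d)
    print(n,bot.calibration(n),(d>0).mean())
o=bot.observe();print(o,bot.grip_depth)
a=cv2.imread("pics/top0.png");b=cv2.imread("pics/side0.png")
cv2.imwrite("pics/top0b.png",cv2.resize(a,(800,600)));cv2.imwrite("pics/side0b.png",cv2.resize(b,(800,600)))
E
```

```text
top {'fx': 354.52068884137026, 'fy': 354.52068884137026, 'cx': 260.786180485676, 'cy': 193.6076194016267, 'k1': -0.10186443342079204, 'eye': array([ 0.57210119, -0.02116772,  0.9098171 ]), 'orientation': array([-2.23564056,  2.1779401 , -0.01777902])} 0.9958292643229166
side {'fx': 481.2599456357779, 'fy': 481.2599456357779, 'cx': 241.8424176466054, 'cy': 190.008863204587, 'k1': -0.014769270058784843, 'eye': array([ 0.32321522, -0.73895993,  0.77930013]), 'orientation': array([-2.24008598,  0.4677437 , -0.19369953])} 0.9960784912109375
{'t': 0.1, 'qpos': array([ 1.10631444,  0.70701651, -0.02760934,  1.48492701,  0.02199633,
        0.95086343, -0.0755096 ]), 'qd': array([-0.00189251, -0.0026479 ,  0.00022366, -0.00048472, -0.00031371,
       -0.00119507, -0.00073087]), 'tau': array([ 3.33391967e-03, -8.84289980e+01,  1.23677943e+00, -2.36454624e+01,
        1.68646598e-02,  5.04042342e-03, -6.92524463e-05]), 'tool_pos': array([ 0.23583346, -0.52417777,  0.23089414]), 'eef_rot': array([-2.63768247e+00,  1.70565732e+00,  1.22532186e-03]), 'contact_force': array([ 0.65892822, -0.66028684, -0.34221473]), 'wrist_torque': array([ 0.04338524, -0.0291276 ,  0.01322437]), 'gripper_width': 0.08529295585056935} 0.0187
```

View pics/top0b.png

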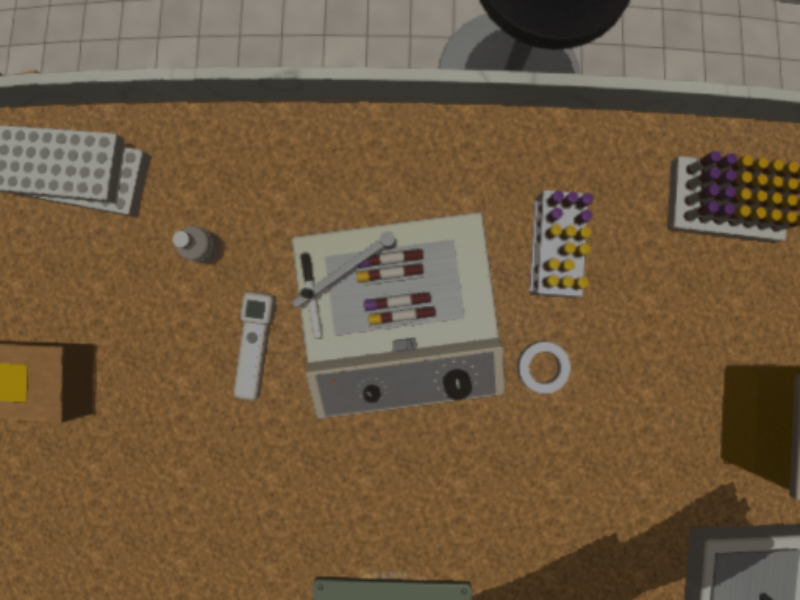

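View pics/side0b.png

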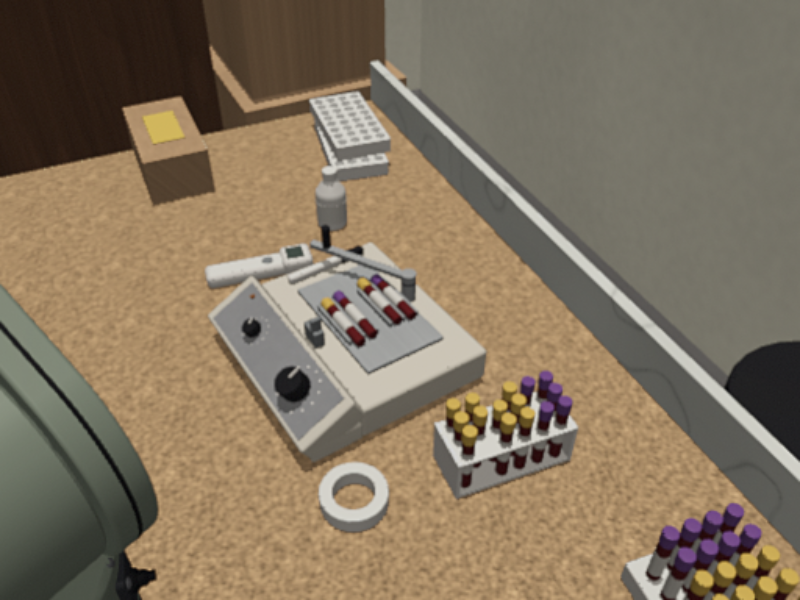

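The top view shows the speed knob at about (457,384) in the 800-pixel image, the timer at (372,393), the hinge at (388,241) and the peg at (307,294). The side view shows the knob at (293,384), the timer at (251,327), the hinge at (409,275) and the peg at (325,236). Next I measure these with masks.

```bash
cat > loc.py <<'E'
from h import *
def blobs(n,im,rois):
    g=im.max(2); out={}
    for k,(x,y,r,th) in rois.items():
        m=np.zeros_like(g); cv2.circle(m,(int(x),int(y)),r,255,-1)
        m=((g<th)&(m>0)).astype(np.uint8)
        m=cv2.morphologyEx(m,cv2.MORPH_CLOSE,np.ones((5,5)))
        c=max(cv2.findContours(m,0,2)[0],key=cv2.contourArea)
        (cx,cy),rad=cv2.minEnclosingCircle(c); x0,y0,w,h=cv2.boundingRect(c)
        out[k]=(np.array([cx,cy]),rad,(x0,y0,w,h))
    return out
E
python3 - <<'E'
from loc import *
s=1.5625
t=cv2.imread("pics/top0.png");sd=cv2.imread("pics/side0.png")
B=blobs("top",t,dict(knob=(457/s,384/s,14,60),timer=(372/s,393/s,10,60),peg=(307/s,294/s,6,60)))
C=blobs("side",sd,dict(knob=(293/s,384/s,16,60),timer=(251/s,327/s,10,60),peg=(325/s,236/s,10,60)))
hz=dict(knob=.0881,timer=.0787,peg=.124)
for n,X in(("top",B),("side",C)):
    for k,v in X.items(): print(n,k,v,onplane(n,[v[0]],hz[k]))
Tc=cloud("top",np.load("top0.npy"));Sc=cloud("side",np.load("side0.npy"))
for n,c,px in(("top",Tc,[(457,384),(372,393),(388,241),(307,294),(405,344),(310,262),(350,250),(470,370)]),("side",Sc,[(293,384),(251,327),(409,275),(325,230),(315,330),(250,400),(430,390)])):
    for u,v in px: print(n,u,v,c[int(v/s),int(u/s)].round(4))
a=cv2.resize(t[130:280,170:340],None,fx=4,fy=4,interpolation=cv2.INTER_CUBIC)
cv2.imwrite("pics/c1.png",a)
# panel plane normal
r=cv2.imread("pics/top0.png"); P=Tc[232:262,212:312].reshape(-1,3); 
for _ in range(6):
    A=np.c_[P[:,:2],np.ones(len(P))];co=np.linalg.lstsq(A,P[:,2],rcond=None)[0];res=P[:,2]-A@co;P=P[abs(res-np.median(res))<.005]
nn=np.array([-co[0],-co[1],1]);print(nn/np.linalg.norm(nn),len(P),np.arctan2(-nn[1],-nn[0]),np.median(res))
E
```

```text
top knob (array([292.29998779, 245.5       ]), 9.795007705688477, (283, 236, 19, 20)) [[ 0.47221322 -0.09182058  0.0881    ]]
top timer (array([237.5, 251.5]), 5.700977325439453, (233, 246, 11, 12)) [[0.45356606 0.03539573 0.0787    ]]
top peg (array([196.5, 187.5]), 3.8079864978790283, (193, 185, 8, 6)) [[0.59957668 0.12761539 0.124     ]]
side knob (array([186.63699341, 245.9246521 ]), 11.4138765335083, (176, 235, 23, 23)) [[ 0.46613925 -0.10505425  0.0881    ]]
side timer (array([160.41667175, 209.75      ]), 5.851258277893066, (155, 205, 12, 11)) [[0.44951251 0.02634124 0.0787    ]]
side peg (array([207.5, 151.5]), 7.516748428344727, (206, 144, 5, 16)) [[0.59529483 0.12352878 0.124     ]]
top 457 384 [ 0.4746 -0.0902  0.0986]
top 372 393 [0.4554 0.034  0.0828]
top 388 241 [0.6792 0.0156 0.1082]
top 307 294 [0.5979 0.1259 0.139 ]
top 405 344 [ 0.5292 -0.0132  0.0874]
top 310 262 [0.6505 0.136  0.0692]
top 350 250 [0.6699 0.0754 0.0587]
top 470 370 [ 0.4927 -0.1113  0.0672]
side 293 384 [ 0.4676 -0.1027  0.0877]
side 251 327 [0.4494 0.0291 0.0786]
side 409 275 [0.6811 0.0149 0.1029]
side 325 230 [0.5964 0.1206 0.1383]
side 315 330 [ 0.525  -0.0227  0.0881]
side 250 400 [ 4.226e-01 -2.880e-02 -1.000e-04]
side 430 390 [ 0.6417 -0.1405  0.0364]
[-0.79012118 -0.06061504  0.60994618] 524 0.07656616314930273 -8.441643368828355e-05
```

View pics/c1.png

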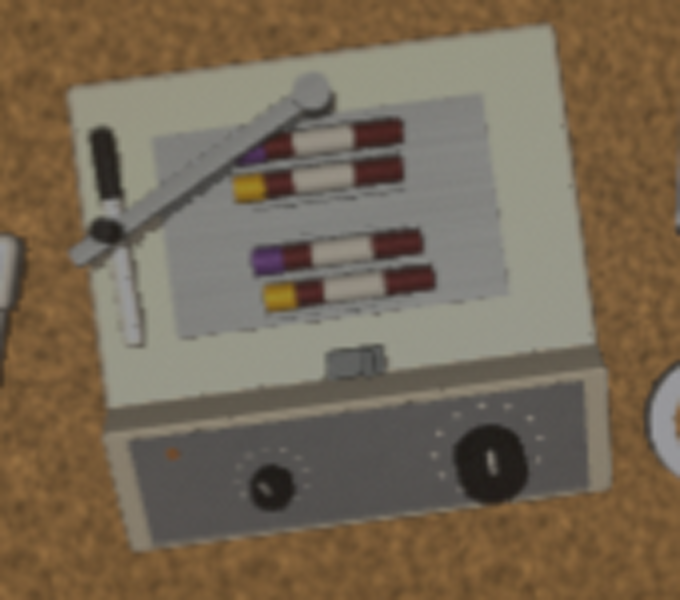

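The crop shows the hinge cap at about (312,93), the peg at (106,230), the catch at (356,361), the knob pointer at (492,461) pointing up-panel, and the housing-top corners at (70,88) and (553,27). Next I fit the mixer pose from the depth points on the knob faces, plus the hinge and the edges.

```bash
cat > fit.py <<'E'
from loc import *
Tc=cloud("top",np.load("top0.npy"));Sc=cloud("side",np.load("side0.npy"))
cr=lambda x,y:(x/4+170,y/4+130)
c=onplane("top",[cr(70,88),cr(553,27),cr(106,408),cr(598,347)],.06)
print("corners",c.round(4),[float(np.arctan2(*(p-q)[[1,0]])-np.pi/2) for p,q in((c[0],c[1]),(c[2],c[3]))])
yaw=.13
mp={'knob':np.array([-164.4,-75,88.1])/1e3,'timer':np.array([-159.1,55,78.7])/1e3}
g={'knob':np.array([.467,-.100,.088]),'timer':np.array([.4495,.030,.0787])}
rad={'knob':.020,'timer':.012}
for it in range(4):
  Rz=R.from_euler('z',yaw).as_matrix(); M=Rz@np.array([[.878,0,-.479],[0,1,0],[.479,0,.878]])  # cols: up-slope, left, normal
  res={}
  for n,C in(("side",Sc),("top",Tc)):
    for k in g:
      q=(C.reshape(-1,3)-g[k])@M
      s=q[(np.hypot(q[:,0],q[:,1])<rad[k]+.012)&(abs(q[:,2])<.005)]
      ce,r=cv2.minEnclosingCircle(s[:,:2].astype(np.float32))
      res[n,k]=g[k]+M@np.array([*ce,np.median(s[:,2])])
      if it==3: print(n,k,len(s),r,res[n,k].round(4),np.median(s[:,2]),s[:,:2].mean(0))
  for k in g: g[k]=(res["side",k]+res["top",k])/2 if it<3 else g[k]
  d=g['timer']-g['knob']; yaw=np.arctan2(d[1],d[0])-np.arctan2(.130,.0053); print(yaw,g)
for n,C in(("side",Sc),("top",Tc)):
  P=C.reshape(-1,3); s=P[(P[:,2]>.1045)&(P[:,2]<.112)&(np.hypot(P[:,0]-.68,P[:,1]-.015)<.02)]
  print(n,"pivot",len(s),s.mean(0),cv2.minEnclosingCircle(s[:,:2].astype(np.float32)) if len(s) else 0)
  s=P[(P[:,2]>.135)&(P[:,2]<.142)&(np.hypot(P[:,0]-.597,P[:,1]-.125)<.025)]
  print(n,"peg",len(s),s.mean(0),cv2.minEnclosingCircle(s[:,:2].astype(np.float32)) if len(s) else 0)
  s=P[(P[:,2]>.083)&(P[:,2]<.15)&(np.hypot(P[:,0]-.527,P[:,1]+.018)<.03)]
  print(n,"catch",s.min(0),s.max(0))
E
python3 fit.py
```

```text
corners [[ 0.6872  0.1645  0.06  ]
 [ 0.7314 -0.1265  0.06  ]
 [ 0.4948  0.1367  0.06  ]
 [ 0.5393 -0.1578  0.06  ]] [0.15071789133244806, 0.1500660281455355]
0.1596873651278583 {'knob': array([ 0.46387345, -0.09311751,  0.08813942]), 'timer': array([0.44863134, 0.0344265 , 0.07726593])}
0.15950817082000923 {'knob': array([ 0.4639431 , -0.09345841,  0.08818835]), 'timer': array([0.44868596, 0.03440575, 0.0771709 ])}
0.15950241345978622 {'knob': array([ 0.46394227, -0.09345834,  0.08818978]), 'timer': array([0.44868587, 0.03440591, 0.07717103])}
side knob 271 0.021069325506687164 [ 0.4634 -0.0933  0.0878] -0.00012934519448612534 [-0.00069576 -0.00085715]
side timer 84 0.013109901919960976 [0.4478 0.0333 0.0758] -0.0006526686701292809 [-0.00070644 -0.00049517]
top knob 209 0.020750198513269424 [ 0.4645 -0.0936  0.0886] 0.00012945073751388208 [2.31768297e-03 1.35061515e-05]
top timer 85 0.013084500096738338 [0.4496 0.0355 0.0785] 0.0006526757335813389 [0.00321139 0.00167341]
0.15950241345978622 {'knob': array([ 0.46394227, -0.09345834,  0.08818978]), 'timer': array([0.44868587, 0.03440591, 0.07717103])}
side pivot 10 [0.67940793 0.0186954  0.10528622] ((0.6784939765930176, 0.01560586504638195), 0.010336723178625107)
side peg 17 [0.59708143 0.12869623 0.13664717] ((0.5979325771331787, 0.12842561304569244), 0.008074254728853703)
side catch [ 0.51763369 -0.02914011  0.08301813] [0.53517184 0.00449735 0.10487464]
top pivot 61 [0.68340457 0.01800762 0.10619077] ((0.6807770133018494, 0.02012774907052517), 0.014010763727128506)
top peg 27 [0.6007206  0.12856756 0.13845188] ((0.5978991985321045, 0.12817761301994324), 0.00494801439344883)
top catch [ 0.50316421 -0.03706225  0.08302186] [0.53879722 0.00554482 0.10879324]
```

```bash
cat >> h.py <<'E'
YAW=.153; KT=np.array([.4640,-.0933,.0882]); PIV=np.array([.683,.0168,0])
Rz=R.from_euler('z',YAW).as_matrix(); N=Rz@np.array([-.4794,0,.8776])
def knobpose(roll,out=0.,squeeze=0.):
    """TCP pose on knob axis; roll = angle of jaw axis about N (0: along mixer -y ... left)"""
    z=-N; y0=Rz@np.array([0,1,0]); x=R.from_rotvec(N*roll).apply(y0); 
    return KT-N*(.007+bot.grip_depth)+N*out, R.from_matrix(np.c_[x,np.cross(z,x),z]).as_rotvec()
E
python3 - <<'E'
from h import *
np.set_printoptions(precision=3,suppress=True)
for r in np.arange(-3.2,3.3,.4):
    p,o=knobpose(r); q=bot.ik(p,o); p2,_=knobpose(r,.09); q2=bot.ik(p2,o)
    print(round(r,2),q,q2)
E
```

```text
-3.2 [ 0.598  1.015 -0.687  2.445  2.634  0.765  2.463] None
-2.8 [ 0.49   0.97  -0.468  2.449  2.882  0.712  2.607] None
-2.4 [ 0.837  1.287 -1.347  2.438  2.088  1.182 -2.442] None
-2.0 [ 0.837  1.287 -1.347  2.438  2.088  1.182 -2.042] None
-1.6 [ 0.837  1.287 -1.347  2.438  2.088  1.182 -1.642] None
-1.2 [ 0.837  1.287 -1.347  2.438  2.088  1.182 -1.242] None
-0.8 [ 0.837  1.287 -1.347  2.438  2.088  1.182 -0.842] None
-0.4 [ 0.837  1.287 -1.347  2.438  2.088  1.182 -0.442] None
-0.0 [ 0.837  1.287 -1.347  2.438  2.088  1.182 -0.042] None
0.4 [ 0.837  1.287 -1.347  2.438  2.088  1.182  0.358] None
0.8 [ 0.837  1.287 -1.347  2.438  2.088  1.182  0.758] None
1.2 [ 0.837  1.287 -1.347  2.438  2.088  1.182  1.158] None
1.6 [ 0.837  1.287 -1.347  2.438  2.088  1.182  1.558] None
2.0 [ 0.837  1.287 -1.347  2.438  2.088  1.182  1.958] None
2.4 [ 0.777  1.173 -1.126  2.44   2.233  1.004  2.201] None
2.8 [ 0.696  1.082 -0.906  2.442  2.414  0.863  2.408] None
3.2 [ 0.598  1.015 -0.687  2.445  2.634  0.765  2.58 ] None
```

```bash
python3 - <<'E'
from h import *
np.set_printoptions(precision=3,suppress=True)
for out in (.02,.03,.035,.04,.05,.06):
    p,o=knobpose(-2.3,out); print(out,bot.ik(p,o))
for dx in (0,.03,.06,.1):
  for dz in (0,.03,.06,.1,.15):
    p,o=knobpose(-2.3,.035); p=p+[dx,0,dz]; print(dx,dz,bot.ik(p,o))
E
```

```text
0.02 None
0.03 None
0.035 None
0.04 None
0.05 None
0.06 None
0 0 None
0 0.03 None
0 0.06 [ 0.894  0.983 -1.345  2.425  1.908  0.916 -2.316]
0 0.1 [ 0.933  0.857 -1.344  2.371  1.777  0.787 -2.209]
0 0.15 [ 0.992  0.711 -1.344  2.288  1.542  0.652 -1.988]
0.03 0 [ 0.851  1.191 -1.347  2.377  2.006  1.076 -2.285]
0.03 0.03 [ 0.864  1.098 -1.346  2.357  1.936  0.993 -2.259]
0.03 0.06 [ 0.881  1.006 -1.345  2.329  1.853  0.91  -2.211]
0.03 0.1 [ 0.911  0.889 -1.345  2.28   1.717  0.805 -2.108]
0.03 0.15 [ 0.786  0.577 -0.906  2.208  1.498  0.332 -1.9  ]
0.06 0 [ 0.841  1.202 -1.347  2.278  1.963  1.048 -2.188]
0.06 0.03 [ 0.851  1.115 -1.346  2.26   1.888  0.979 -2.16 ]
0.06 0.06 [ 0.864  1.03  -1.346  2.234  1.801  0.91  -2.112]
0.06 0.1 [ 0.887  0.922 -1.346  2.189  1.664  0.826 -2.013]
0.06 0.15 [ 0.416  0.505 -0.31   2.13  -0.163  0.051 -0.236]
0.1 0 [ 0.82   1.22  -1.347  2.146  1.905  1.022 -2.064]
0.1 0.03 [ 0.827  1.14  -1.347  2.13   1.826  0.969 -2.033]
0.1 0.06 [ 0.836  1.063 -1.347  2.106  1.737  0.918 -1.985]
0.1 0.1 [ 0.852  0.965 -1.347  2.065  1.603  0.858 -1.894]
0.1 0.15 [ 0.365  0.547 -0.269  2.012 -0.106  0.122 -0.306]
```

```bash
python3 - <<'E'
from h import *
np.set_printoptions(precision=3,suppress=True)
for r in (0,-.4,.4):
  for dx in (0,.005,.01,.015):
   p,o=knobpose(r)
   print(r,dx,[ (None if q is None else q) for q in [bot.ik(p+[dx*min(1,dz/.05),0,dz],o) for dz in (0,.015,.03,.045,.07,.1)]][1::2])
   print([bot.ik(p+[dx*min(1,dz/.05),0,dz],o) is not None for dz in (0,.01,.02,.03,.045,.06,.08,.1,.13)])
E
```

```text
0 0 [array([ 0.84 ,  1.238, -1.347,  2.433,  2.059,  1.141, -0.043]), array([ 0.852,  1.14 , -1.346,  2.416,  1.995,  1.054, -0.03 ]), array([ 0.887,  0.966, -1.345,  2.364,  1.851,  0.888,  0.052])]
[True, True, True, True, True, True, True, True, True]
0 0.005 [array([ 0.84 ,  1.238, -1.347,  2.428,  2.057,  1.139, -0.038]), array([ 0.851,  1.142, -1.346,  2.401,  1.989,  1.049, -0.015]), array([ 0.885,  0.971, -1.345,  2.348,  1.842,  0.888,  0.07 ])]
[True, True, True, True, True, True, True, True, True]
0 0.01 [array([ 0.84 ,  1.239, -1.347,  2.423,  2.055,  1.137, -0.033]), array([ 0.85 ,  1.144, -1.346,  2.386,  1.982,  1.045,  0.   ]), array([ 0.882,  0.975, -1.345,  2.332,  1.833,  0.888,  0.087])]
[True, True, True, True, True, True, True, True, True]
0 0.015 [array([ 0.84 ,  1.239, -1.347,  2.418,  2.053,  1.135, -0.028]), array([ 0.849,  1.146, -1.346,  2.371,  1.975,  1.041,  0.016]), array([ 0.88 ,  0.979, -1.345,  2.317,  1.823,  0.888,  0.104])]
[True, True, True, True, True, True, True, True, True]
-0.4 0 [array([ 0.84 ,  1.238, -1.347,  2.433,  2.059,  1.141, -0.443
[... 1312 characters left out ...]
([ 0.851,  1.142, -1.346,  2.401,  1.989,  1.049,  0.385]), array([ 0.885,  0.971, -1.345,  2.348,  1.842,  0.888,  0.47 ])]
[True, True, True, True, True, True, True, True, True]
0.4 0.01 [array([ 0.84 ,  1.239, -1.347,  2.423,  2.055,  1.137,  0.367]), array([ 0.85 ,  1.144, -1.346,  2.386,  1.982,  1.045,  0.4  ]), array([ 0.882,  0.975, -1.345,  2.332,  1.833,  0.888,  0.487])]
[True, True, True, True, True, True, True, True, True]
0.4 0.015 [array([ 0.84 ,  1.239, -1.347,  2.418,  2.053,  1.135,  0.372]), array([ 0.849,  1.146, -1.346,  2.371,  1.975,  1.041,  0.416]), array([ 0.88 ,  0.979, -1.345,  2.317,  1.823,  0.888,  0.504])]
[True, True, True, True, True, True, True, True, True]
```

```bash
python3 - <<'E'
from h import *
np.set_printoptions(precision=3,suppress=True)
p,o=knobpose(0,-.003)
bot.move_to(p+[.0,0,.13],o); print(bot.observe()["t"],bot.observe()["qpos"])
print(bot.line_to(p+[0,0,.05],rate=.08,stop_force=15))
im,d=bot.snapshot("side"); cv2.imwrite("pics/s1.png",cv2.resize(im,(800,600)))
s=bot.observe();print(s["t"],s["qpos"],s["contact_force"],s["tool_pos"]-p)
E
```

```text
1.8917 [ 0.91   0.885 -1.343  2.324  1.755  0.81   0.13 ]
False
3.0917 [ 0.839  1.103 -1.292  2.41   2.02   0.996 -0.056] [ 0.155  0.35  -0.266] [ 0.   -0.    0.05]
```

View pics/s1.png

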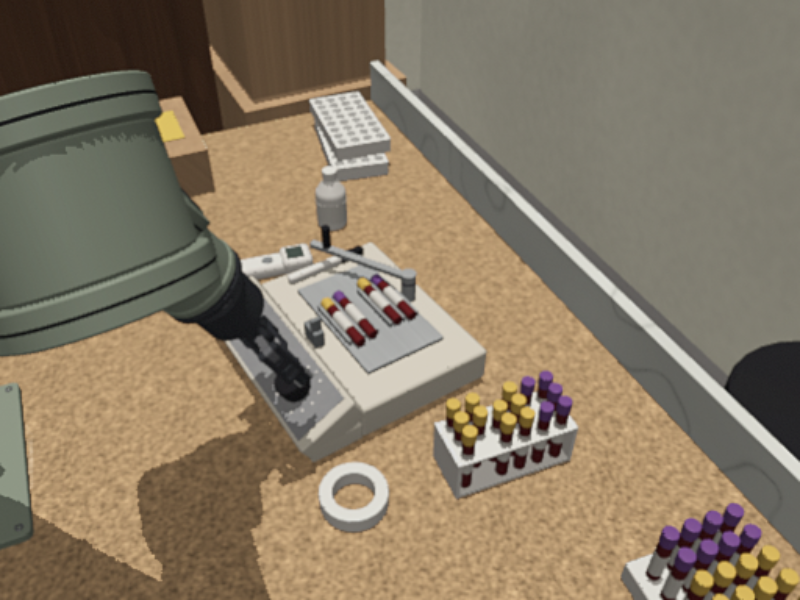

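The gripper sits just above the knob at about (290,380), with the arm clear of the objects. I'll descend, wind the wrist back, and grip.

```bash
python3 - <<'E'
from h import *
np.set_printoptions(precision=3,suppress=True)
p,o=knobpose(0,-.003)
print(bot.line_to(p,rate=.06,stop_force=12))
s=bot.observe();print(s["t"],s["qpos"],s["contact_force"],s["tool_pos"]-p)
q=s["qpos"].copy(); q[6]=-2.4; bot.move_joints(q)
s=bot.observe();print(s["t"],s["qpos"],s["contact_force"],s["tool_pos"]-p)
bot.move_gripper(.0)
s=bot.observe();print(s["t"],s["gripper_width"],s["contact_force"],s["wrist_torque"],s["wrist_torque"]@N,R.from_rotvec(s["eef_rot"]).as_matrix()[:,0]@s["contact_force"],s["tool_pos"]-p)
E
```

```text
False
4.075 [ 0.812  1.242 -1.249  2.435  2.15   1.103 -0.104] [-0.021 -0.021 -0.   ] [ 0. -0.  0.]
6.1333 [ 0.813  1.242 -1.249  2.435  2.15   1.103 -2.399] [-0.112 -0.207 -0.144] [ 0. -0.  0.]
6.625 0.038625266275398445 [-4.043 -1.535  6.401] [-0.215  0.573 -0.085] -0.014809410806943552 0.11989496863234951 [ 0.    -0.     0.001]
```

```bash
python3 - <<'E'
from h import *
np.set_printoptions(precision=2,suppress=True)
q=bot.observe()["qpos"].copy(); q[6]=-2.4; L=[]
while q[6]<2.05:
    q[6]+=.15; bot.move_joints(q); s=bot.observe(); m=s["wrist_torque"]@N
    L.append((s["t"],q[6],s["qpos"][6],m,np.linalg.norm(s["contact_force"]),s["gripper_width"]*1e3))
    if abs(m)>.6: break
print(np.array(L))
E
```

```text
[[ 6.9  -2.25 -2.25  0.09  3.46 38.67]
 [ 7.17 -2.1  -2.11  0.03  5.64 38.33]
 [ 7.45 -1.95 -1.96  0.03  5.99 38.49]
 [ 7.72 -1.8  -1.81  0.07  5.79 38.66]
 [ 8.   -1.65 -1.66  0.07  5.03 38.3 ]
 [ 8.28 -1.5  -1.51  0.05  5.46 38.66]
 [ 8.55 -1.35 -1.36  0.03  5.64 38.17]
 [ 8.82 -1.2  -1.21  0.    6.01 38.64]
 [ 9.1  -1.05 -1.06  0.07  5.61 38.59]
 [ 9.38 -0.9  -0.91  0.04  5.84 38.55]
 [ 9.65 -0.75 -0.76  0.05  5.02 38.28]
 [ 9.93 -0.6  -0.61 -0.01  5.58 38.36]
 [10.2  -0.45 -0.46  0.04  5.26 38.67]
 [10.47 -0.3  -0.31 -0.17  5.51 38.19]
 [10.75 -0.15 -0.16 -0.    6.13 38.47]
 [11.03 -0.   -0.01  0.05  4.9  38.23]
 [11.3   0.15  0.14  0.09  5.74 38.12]
 [11.57  0.3   0.29 -0.77  7.35 38.61]]
```

The torque trace shows the click onset near j7 = −0.3, then the snap, and the end stop at about 0.25. I'll release, lift away, and look from above.

```bash
python3 - <<'E'
from h import *
np.set_printoptions(precision=3,suppress=True)
bot.move_gripper(.085)
s=bot.observe();print(s["t"],s["contact_force"],s["gripper_width"],s["qpos"])
p=s["tool_pos"]; print(bot.line_to(p+[0,0,.06],rate=.1,stop_force=15))
# next: keeper pre-pose IK, tool down, jaws along tangent
def pose(phi,z,rr=.14,adv=0.):
    a=YAW+np.pi-phi; u=np.array([np.cos(a),np.sin(a),0]); t=np.array([-u[1],u[0],0])
    P=PIV+u*rr+t*adv; P[2]=z; zz=np.array([0,0,-1.]); return P,t,np.cross(zz,t),R.from_matrix(np.c_[t,np.cross(zz,t),zz]).as_rotvec(),R.from_matrix(np.c_[-t,-np.cross(zz,t),zz]).as_rotvec()
q=s["qpos"]
for phi in (1.07,.7,.3,0,-.05):
    P,_,_,o1,o2=pose(phi,.112); print(phi,P,bot.ik(P,o1),bot.ik(P,o2),bot.ik(P+[0,0,.1],o1))
s=bot.observe(); bot.move_joints([1.106, 0.5, -0.028, 1.485, 0.022, 1.1, -0.075])
print(s["t"],bot.observe()["t"])
t,d=bot.snapshot("top");np.save("top2.npy",d);cv2.imwrite("pics/top2.png",t)
sd,d=bot.snapshot("side");cv2.imwrite("pics/side2.png",sd)
a=cv2.resize(t[215:275,200:320],(800,400),interpolation=cv2.INTER_CUBIC)
cv2.imwrite("pics/c2.png",a)
E
```

```text
12.1 [-0.407  0.424 -0.612] 0.08508721337432952 [ 0.813  1.241 -1.25   2.435  2.15   1.103  0.299]
False
1.07 [0.598 0.128 0.112] [ 0.166  1.088 -1.024  1.459  0.975  1.153  2.771] [ 0.217  1.169 -1.226  1.457  1.116  1.303 -0.453] [ 0.214  1.03  -1.255  1.35   0.968  1.423  2.793]
0.7 [0.563 0.09  0.112] [-0.311  0.872  0.192  1.638 -0.243  0.655 -2.11 ] [ 0.316  1.154 -1.27   1.616  1.149  1.277 -0.149] [-0.417  0.759  0.413  1.537 -0.355  0.92  -2.006]
0.3 [0.545 0.037 0.112] [-0.112  0.833 -0.028  1.726  0.037  0.583 -1.88 ] [ 0.396  1.08  -1.16   1.709  1.093  1.144  0.321] [-0.229  0.696  0.193  1.625 -0.166  0.837 -1.686]
0 [ 0.545 -0.005  0.112] [-0.036  0.831 -0.028  1.73   0.037  0.58  -1.503] [ 0.439  1.028 -1.044  1.714  1.025  1.047  0.747] [-0.036  0.684 -0.028  1.625  0.024  0.833 -1.491]
-0.05 [ 0.546 -0.011  0.112] [-0.023  0.833 -0.028  1.725  0.037  0.584 -1.44 ] [ 0.444  1.022 -1.026  1.71   1.013  1.035  0.822] [ 0.094  0.693 -0.248  1.616  0.209  0.859 -1.604]
12.85 14.7333
```

View pics/c2.png

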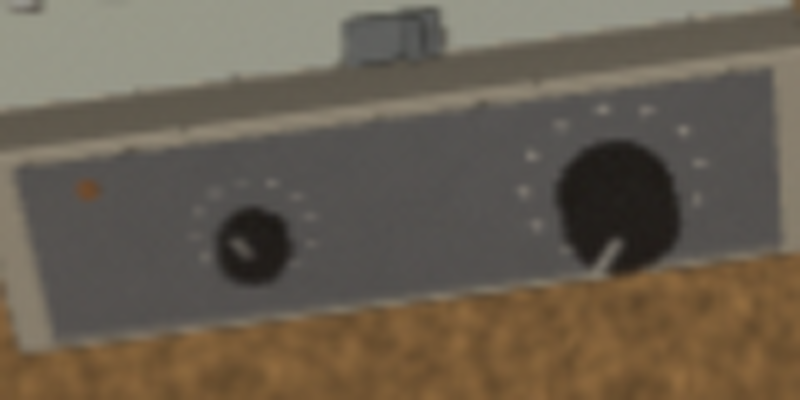

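The pointer moved from the top (about 12 o'clock) to lower left at (610,255), past the last dial mark, and the timer pointer at (240,245) is unchanged. Next is the keeper: cage the peg and swing it.

```bash
cat >> h.py <<'E'
def kpose(phi,z,adv=0.,rr=.14):
    a=YAW+np.pi-phi; u=np.array([np.cos(a),np.sin(a),0]); t=np.array([-u[1],u[0],0])
    P=PIV+u*rr+t*adv; P[2]=z; zz=np.array([0,0,-1.]); return P,R.from_matrix(np.c_[t,np.cross(zz,t),zz]).as_rotvec()
E
python3 - <<'E'
from h import *
np.set_printoptions(precision=3,suppress=True)
bot.move_gripper(.05)
P,o=kpose(1.07,.23); 
# via central posture above mixer
Pm,om=kpose(.3,.26); bot.move_to(Pm,om); print(bot.observe()["t"],bot.observe()["qpos"])
print(bot.ik(P,o)); bot.move_to(P,o); s=bot.observe();print(s["t"],s["qpos"])
t,d=bot.snapshot("side");cv2.imwrite("pics/side3.png",cv2.resize(t,(800,600)))
P,o=kpose(1.07,.118); print(bot.line_to(P,rate=.1,stop_force=8)); s=bot.observe();print(s["t"],s["qpos"],s["contact_force"],s["tool_pos"])
t,d=bot.snapshot("side");cv2.imwrite("pics/side4.png",cv2.resize(t[70:270,120:370],(800,640))[:600])
E
```

```text
17.5083 [-0.139  0.629  0.024  1.548 -0.017  0.964 -1.828]
[-0.381  0.783  0.259  1.347 -0.211  1.039 -2.575]
18.275 [-0.38   0.782  0.259  1.348 -0.21   1.039 -2.572]
False
19.5917 [-0.365  0.916  0.218  1.474 -0.247  0.778 -2.541] [-0.829 -0.839  0.22 ] [0.598 0.128 0.119]
```

View pics/side4.png

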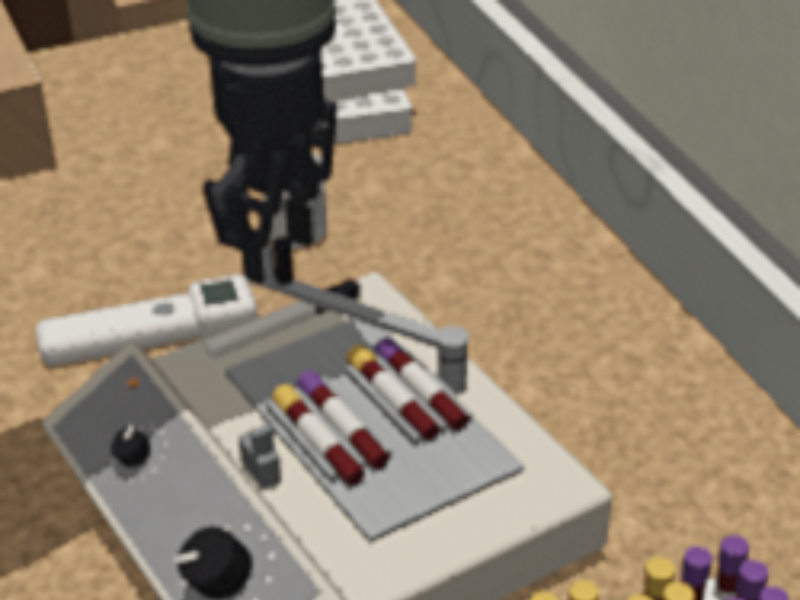

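The gripper straddles the peg at about (270,255), and the bar and tubes are undisturbed. I'll narrow the cage and swing.

```bash
python3 - <<'E'
from h import *
np.set_printoptions(precision=3,suppress=True)
bot.move_gripper(.024); s=bot.observe(); print(s["t"],s["gripper_width"],s["contact_force"]); b=s["contact_force"]; L=[]
for phi in [1.0,.9,.8,.7,.6,.5,.4,.3,.2,.15,.1,.05,.02,0,-.02,-.04,-.06]:
    P,o=kpose(phi,.118,.004); hit=bot.line_to(P,o,rate=.06 if phi>.25 else .03,stop_force=14)
    s=bot.observe(); a=YAW+np.pi-phi; t=np.array([-np.sin(a),np.cos(a),0]); u=np.array([np.cos(a),np.sin(a),0])
    L.append((s["t"],phi,hit,(s["contact_force"]-b)@t,(s["contact_force"]-b)@u,s["contact_force"][2]-b[2]))
    if hit: break
print(np.array(L)); print(s["tool_pos"],P,s["gripper_width"])
E
```

```text
20.0083 0.0241030821544942 [ 0.476 -0.219 -1.199]
[[ 20.392   1.      0.      0.793   0.755   0.577]
 [ 20.775   0.9     0.     -0.817   0.963   1.211]
 [ 21.158   0.8     0.      0.527   0.725   1.504]
 [ 21.542   0.7     0.      0.538   1.119   1.704]
 [ 21.925   0.6     0.     -1.033   0.991   1.894]
 [ 22.308   0.5     0.     -0.008   1.44    1.407]
 [ 22.692   0.4     0.     -0.194   0.689   1.08 ]
 [ 23.075   0.3     0.     -0.632   0.546   1.547]
 [ 23.692   0.2     0.     -0.951   0.832   1.636]
 [ 24.075   0.15    0.     -1.828   0.809   1.249]
 [ 24.458   0.1     0.     -0.819   0.773   1.196]
 [ 24.842   0.05    0.     -1.518   0.121   0.424]
 [ 25.133   0.02    0.      0.426   0.992   0.382]
 [ 25.383   0.      0.      0.325   0.539   1.05 ]
 [ 25.633  -0.02    0.     -2.713   0.382   1.26 ]
 [ 25.883  -0.04    0.     -7.444  -0.469   1.86 ]
 [ 26.133  -0.06    0.    -10.8    -0.019   2.304]]
[ 0.547 -0.015  0.118] [ 0.547 -0.017  0.118] 0.023712439160913874
```

```bash
python3 - <<'E'
from h import *
np.set_printoptions(precision=3,suppress=True)
P,o=kpose(-.01,.118,.003); bot.line_to(P,o,rate=.05); bot.move_gripper(.04); s=bot.observe(); print(s["t"],s["contact_force"])
bot.line_to(s["tool_pos"]+[0,0,.1],rate=.12)
bot.move_joints([1.106, 0.5, -0.028, 1.485, 0.022, 1.1, -0.075]); print(bot.observe()["t"])
t,d=bot.snapshot("top");sd,d2=bot.snapshot("side");np.save("top5.npy",d)
cv2.imwrite("pics/c5.png",cv2.resize(t[130:280,170:340],None,fx=4,fy=4,interpolation=cv2.INTER_CUBIC))
for n,C in(("top",cloud("top",d)),("side",cloud("side",d2))):
    Q=C.reshape(-1,3); s=Q[(Q[:,2]>.133)&(Q[:,2]<.142)&(np.hypot(Q[:,0]-.545,Q[:,1]+.005)<.04)]
    ce,r=cv2.minEnclosingCircle(s[:,:2].astype(np.float32)); v=np.array(ce)-PIV[:2]
    print(n,ce,r,"angle left",YAW+np.pi-(np.arctan2(v[1],v[0])%(2*np.pi)),np.hypot(*v))
a=cv2.imread("pics/top0.png"); df=np.abs(a.astype(int)-t).max(2); cv2.imwrite("pics/d5.png",cv2.resize((df>40).astype(np.uint8)*255,(800,600)))
E
```

```text
26.7417 [-0.395  0.908  0.978]
29.8583
top (0.5457571148872375, -0.004331042990088463) 0.006921729538589716 angle left 0.00023142811572851585 0.13886011123401815
side (0.5430353879928589, -0.006727635860443115) 0.007155677303671837 angle left -0.013540060573671298 0.14192829972733123
```

View pics/c5.png

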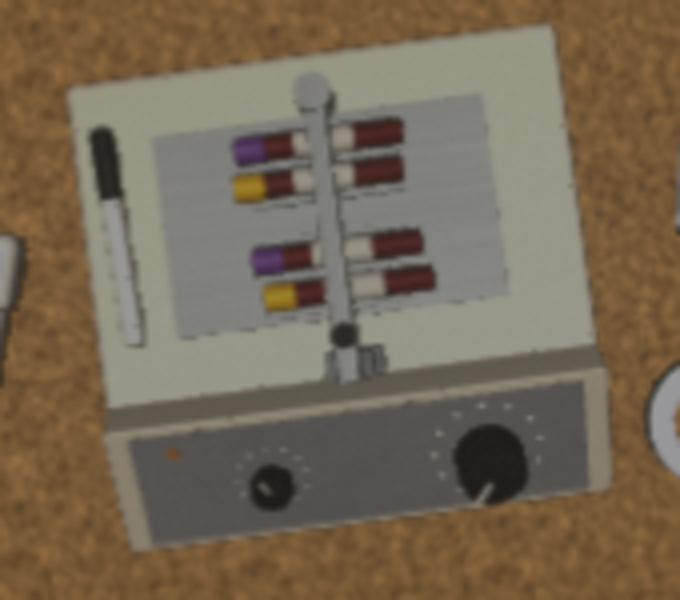

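View pics/d5.png

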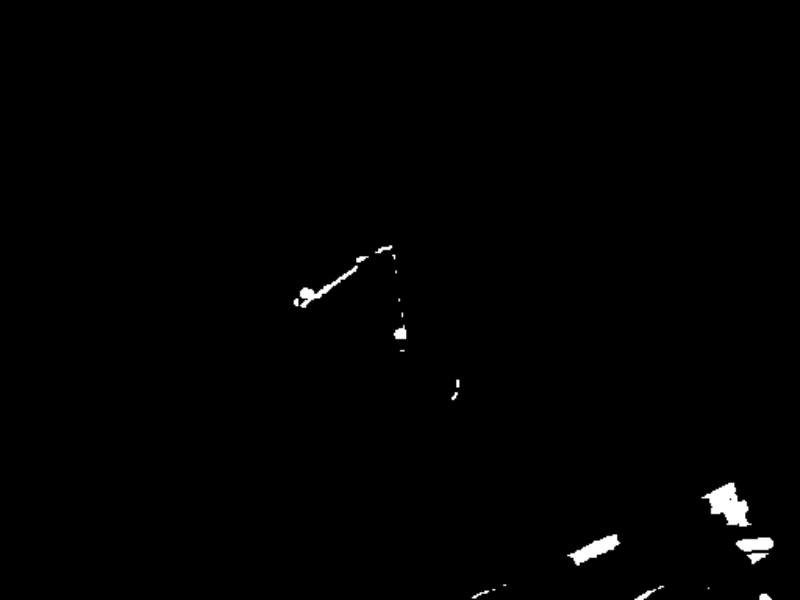

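The bar rests in the catch with the peg at (343,335) in the crop, and the measured angle left is about 0. The knob pointer is still at the off position. In the difference image only the bar, the pointer, the arm and its shadow changed.

```bash
python3 -c "
from h import *
print(bot.observe()['t']); bot.job_done()"
```

```text
29.9583
the job is handed in; nothing more can be done
```

The mixer is shut down: the speed knob is clicked off at its end stop and the keeper bar is home in its detent. I handed the job in at t = 30.0 s, with the robot clear of everything.

- **Knob:** I turned it about 2.65 rad anticlockwise in a single grasp. The wrist torque showed the stiff stretch, the snap over centre, then the end stop at 0.77 N m. After I let go, and again at the end, the pointer stayed past the last dial mark.
- **Keeper bar:** I swung it with the fingers loosely round the peg until it met a hard stop at about 11 N. After release and retreat, the cameras put the angle left to shut at 0.000 rad (top) and −0.014 rad (side), and the picture shows the bar in its catch.
- **Weak evidence on the detent:** the roughly 4 N push expected when the detent engages did not show clearly in the force samples. That it snapped home rests on the hard stop and on the bar staying shut after release.
- **Everything else:** comparing the top view before and after, only the bar, the knob pointer, and the arm with its shadow had changed. The timer, tubes, marker and other items in that view had not moved.

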